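# Feed a blank through the safety flap of a marking bed

### The job

With the yellow push block, push the dark wooden blank along the lane and through the orange flap of the marking bed, under the sprung hold-down, until it meets the marking head and keeps the red paddle pressed in; push gently, do not ram it. Then draw the push block back out so that the flap falls shut behind the blank, stand the push block upright on the bench beside the bed, let go, and leave the mallet, jar and square undisturbed.

Things in the scene. Friction and masses are not known exactly. Their poses are not given: they have to be found in the camera images.
- bed: aluminium marking bed fixed to the bench, deck 530 x 100 mm, top 12 mm above the bench, from x = -195 to +335 mm. Origin: gate plane, lane middle, bench level; +x is the feed direction (before the gate x < 0), z up. The lane between two grey rails (tops 28 mm above the bench) is 55 mm wide, from x = -180 to +174 mm
- gate (a point): point on the deck in the gate plane, lane middle, 12 mm above the bench; axes as bed. Gate: two grey posts 67 mm apart inside, 90 mm high above the bench, joined by a steel hinge bar, 8 mm thick, 74 mm above the bench. Two more posts (82 mm high) and the hold-down's hinge bar (74 mm up) stand at x = +70 mm
- flap (a joint): orange flap 54 mm wide, 55 mm tall, hung from the gate's hinge bar, lower edge 5 mm above the deck. 0 rad = hanging shut; opens only in the feed direction, to 1.45 rad; falls shut by its weight (60 g) when nothing is beneath it. It rests on a 24 mm thick part about 42 mm beyond the gate, so a part's rear end must pass that line
- holddown (a joint): sprung steel arm, hinged at x = +70 mm of the bed and trailing down in the feed direction to a black cross bar, 12 mm thick, at x = +142 mm, its underside 12 mm above the deck. 0 rad = down; a 24 mm thick blank lifts it to about 0.16 rad. It presses with about 3 N and keeps the blank from creeping back; passing under it takes under about 10 N
- paddle (a joint): red paddle, 40 mm wide, on the blue marking head (88 mm wide, 122 mm high) at the lane's far end; slides in the feed direction. 0 = out, 0.010 m = in, against a solid stop; weak spring (0.5 to 0.9 N); pressed means at least 0.006. The head's place differs each time: the free paddle's face is at x = +172 to +222 mm of the bed, to be found by feel or sight
- blank_centre (a point): centre (half-way up) of the dark hardwood blank with two pale inlaid stripes, 120 mm long (its x axis, along the lane) x 50 mm wide x 24 mm thick, about 110 g. It starts in the lane before the gate
- blank: the same blank; origin at the centre of its underside
- pusher_grip (a point): centre of the upright handle of the yellow push block; x towards the nose, z up. Handle 44 (x) x 16 mm (y), from 24 to 95 mm above the block's underside; this point is 66 mm above the underside. The sole below, 200 x 40 x 24 mm, has its flat nose 170 mm ahead of this point and its tail 30 mm behind. 150 g
- pusher: the same push block; origin at the centre of the sole's underside, x towards the nose
- mallet: loose wooden mallet lying on the bench, head 52 x 90 x 48 mm, handle 22 mm thick, 190 mm long overall along x; origin under its middle. Leave alone
- jar: amber jar, 64 mm across, 85 mm high; origin at the centre of its underside. Leave alone
- square: carpenter's square lying flat, stock 130 mm along x, blade 170 mm along y; origin under the stock's middle. Leave alone
There are look-alikes about, which are no part of the job. Of the things that look like the pusher, take the one that is farthest to the robot's right at the start. Of the things shaped like the blank, the dark wooden one is meant.

How it is judged:
By the outcome, as a careful person would: the job done as asked, in the order asked, and still so for the second after the job is handed in, with the robot touching nothing.
It also fails if it takes over 53 s, if anything falls off the work surface, if the arm or the gripper's body presses on something with over 40 N, if the wrist force passes 120 N, or if a joint passes its speed limit or range.

### The arm

A 6-joint arm with a two-finger parallel gripper is mounted at the origin on the work surface. World frame = base frame: x ahead of the robot, y to its left, z up, the work surface at z = 0. Lengths are in m, angles in rad, forces in N, time in s.
With the tool pointing down it reaches from about 0.35 to 0.975 m from the base axis. Payload 7.1 kg.
Tool frame: the origin (TCP) lies between the finger pads; the fingertips stand 14 mm ahead of it and the grasp point (between the pads) lies 5 mm behind it (finger_overhang is the distance from the TCP to the fingertips, in m); z points along the fingers, x is the direction in which the jaws open and shut, and the axes are right-handed (so a half turn about z gives the same grasp; the last joint's range is limited). The gripper opens to 88 mm and grips with 3 to 60 N. Pads are 20 mm wide; open, the fingers measure 115 mm over their backs; the gripper's body (75 mm by 178 mm) begins 61 mm behind the grasp point.
Start: joints at [1.226, 0.423, 1.63, -0, 1.089, -0.019], TCP at [0.2, 0.592, 0.237] pointing down, gripper open.
Joint ranges: [-3, 3], [-0.9, 2.11], [0.09, 2.58], [-1.31, 4.45], [0.11, 2.69], [-2.54, 2.54]. Speed limits (rad/s): [2.39, 2.39, 3.01, 3.14, 3.14, 3.14].

### API

Orientations are given as a 3x3 rotation matrix whose columns are the frame's x, y, z axes.
In Python, from cell import get_state, camera, calibration, job_done, finger_overhang gives the robot as it stands.
- The arm moves only by the shell command python3 -m handwheel 'ROWS' [FORCE]. ROWS is JSON, a list of rows, each a list of 3 entries, a list of its own where there are three numbers: the turn, a rotation vector about the world's x, y, z in degrees, then the shift along the world's x, y, z in mm, then the opening, from 0 (shut) to 1 (fully open). In form: [[[ax, ay, az], [dx, dy, dz], gripper], ...]. A call has 1 to 20 rows; each row shifts and turns the commanded pose from where the row before left it; what a row does not reach is not made up. A row lasts 1/8 s, in which the tool goes at most 62.5 mm and 10.7 degrees, less where a joint would pass 70% of its speed; a pose out of reach is approached as far as the arm can. A call with a gripper value outside its range is refused whole. The fingers move at their own pace and stop on an object; FORCE is the grip in N (left out, the last holds). Time passes only in rows, so rows that do not move let the fingers close. It gives the time, the measured TCP pose, the force and the opening at its end, in the units of the state.
- get_state(): the state, without advancing time (a new reading comes with each control period).
- camera(name): name is "scene" or "top" or "wrist"; returns the picture (480x640x3 uint8, red, green, blue); there is no depth.
- calibration(name): a dict with "fx", "fy", "cx", "cy" (pixels), "k1" (the pictures are not rectified: a ray, as slopes to the right and down, at radius r is drawn at 1 + k1 r^2 times it, then the intrinsics apply), "world_from_camera" (4x4, takes a point from camera to world coordinates). Camera axes: x right, y up, looking along -z (the intrinsics and any distortion apply to the point x, -y, -z); pixel columns grow to the right and rows downward; lengths in m; the calibration is good to about 2 mm. A picture is of the moment at which its call begins: read the wrist's pose just before it. calibration takes no time and is no camera call; for the wrist camera it gives the pose at the moment of the call.
- job_done(): hands the job in, once; it reports no verdict.
The state is a dict: "clock": time; "qpos": joint angles; "dq": joint speeds; "effort": joint torques, N m; "eef_pos": TCP position; "eef_rot": TCP orientation; "force": force on the tool from outside, world axes, zero at the start; "ft_torque": the same for the moment, N m; "opening": opening from 0.0 (shut) to 1.0 (fully open).
Only numpy, scipy, OpenCV 4.12 (cv2) and the standard library are available. Lean on these libraries where they do the work, as an engineer would, in place of code of your own. Each camera call takes 0.05 s, during which the arm holds its last target. There are 200 camera calls.

## Working session

There is one attempt and no reset: what is moved stays moved. The work goes in short steps, Python scripts to look and compute and a shell command to move; the robot and the scene stay as the last step left them, time stands still between calls to the robot, and variables do not carry over. Pictures are saved under pics/ and viewed, about 8 in all and at most 12, crops included, and the job is handed in when it is done.

```bash
mkdir -p pics; cat > h.py <<'E'
import numpy as np, cv2
from cell import get_state, camera, calibration
def ray(c,u,v):
    p=cv2.undistortPoints(np.array([[[u,v]]],float),np.array([[c['fx'],0,c['cx']],[0,c['fy'],c['cy']],[0,0,1.]]),np.array([c['k1'],0,0,0.]),None)[0,0] if 0 else None
    # model: drawn = s*(1+k1 r^2)
    d=np.array([(u-c['cx'])/c['fx'],(v-c['cy'])/c['fy']]);s=d.copy()
    for _ in range(20): s=d/(1+c['k1']*(s@s))
    T=np.array(c['world_from_camera']);return T[:3,3],T[:3,:3]@np.array([s[0],-s[1],-1.])
def onz(c,u,v,z):
    o,d=ray(c,u,v);return o+d*(z-o[2])/d[2]
def proj(c,p):
    T=np.array(c['world_from_camera']);q=T[:3,:3].T@(np.array(p)-T[:3,3]);s=np.array([q[0],-q[1]])/-q[2];s=s*(1+c['k1']*(s@s))
    return s*[c['fx'],c['fy']]+[c['cx'],c['cy']]
def save(n,im): cv2.imwrite('pics/'+n+'.png',cv2.cvtColor(im,cv2.COLOR_RGB2BGR))
E
python3 - <<'E'
from h import *
for n in('top','scene'):
    save(n+'0',camera(n)); c=calibration(n); print(n,{k:(np.round(v,3).tolist()) for k,v in c.items()})
s=get_state();print(s)
E
```

```text
top {'fx': 553.524, 'fy': 553.524, 'cx': 315.634, 'cy': 235.3, 'k1': -0.171, 'world_from_camera': [[-0.007, 0.997, -0.079, 0.432], [-1.0, -0.006, 0.012, -0.006], [0.011, 0.079, 0.997, 1.427], [0.0, 0.0, 0.0, 1.0]]}
scene {'fx': 435.47, 'fy': 435.47, 'cx': 321.198, 'cy': 236.304, 'k1': 0.009, 'world_from_camera': [[-0.186, -0.79, 0.584, 1.132], [0.983, -0.147, 0.114, 0.097], [-0.004, 0.595, 0.804, 0.897], [0.0, 0.0, 0.0, 1.0]]}
{'clock': 0.1, 'qpos': array([ 1.22601615e+00,  4.23741577e-01,  1.63058625e+00,  4.34179246e-07,
        1.08863267e+00, -1.89781073e-02]), 'dq': array([ 0.00137531, -0.00186204, -0.00163578,  0.00052821, -0.00047449,
       -0.0002137 ]), 'effort': array([-8.68894058e-04, -5.45610809e+01, -2.74321282e+01,  6.44587073e-02,
        1.89457677e-02, -3.44927525e-05]), 'eef_pos': array([0.19984362, 0.59168323, 0.23600443]), 'eef_rot': array([[ 3.20068636e-01,  9.47394244e-01, -4.62678139e-04],
       [ 9.47393370e-01, -3.20068969e-01, -1.28721267e-03],
       [-1.36758679e-03, -2.63417988e-05, -9.99999065e-01]]), 'force': array([ 0.08420132,  0.11745135, -0.14390544]), 'ft_torque': array([ 0.00975352,  0.02973328, -0.0562029 ]), 'opening': 0.9982155143394339}
```

View pics/top0.png

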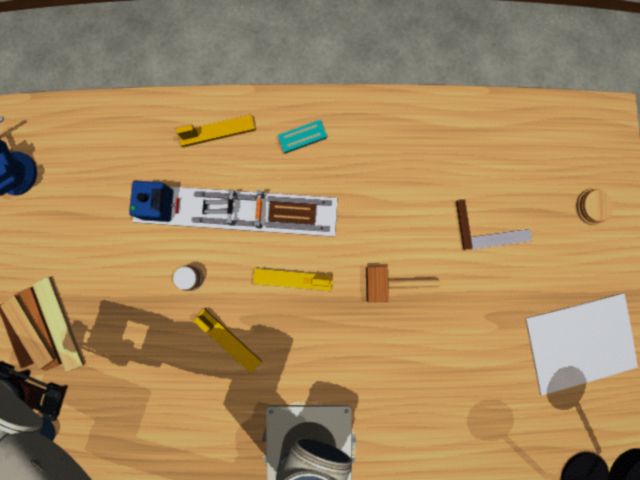

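View pics/scene0.png

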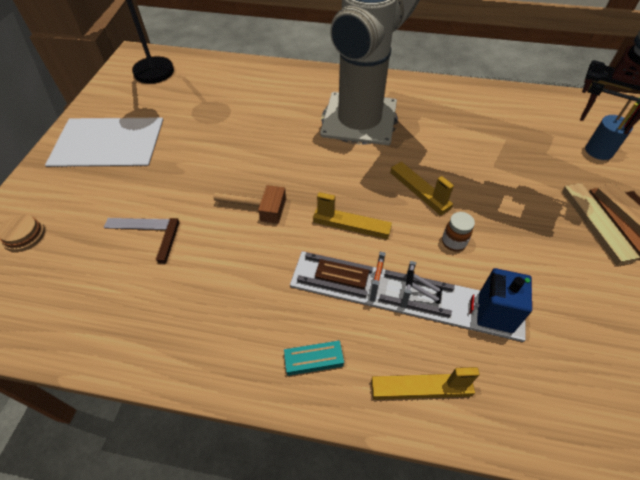

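```bash
python3 - <<'E'
from h import *
im=cv2.cvtColor(cv2.imread('pics/top0.png'),cv2.COLOR_BGR2RGB);c=calibration('top')
hsv=cv2.cvtColor(im,cv2.COLOR_RGB2HSV)
def quad(m,z,name,box):
    M=np.zeros_like(m);x0,y0,x1,y1=box;M[y0:y1,x0:x1]=m[y0:y1,x0:x1]
    cs,_=cv2.findContours(M,cv2.RETR_EXTERNAL,cv2.CHAIN_APPROX_NONE);k=max(cs,key=cv2.contourArea)
    P=np.array([onz(c,*p[0],z)[:2] for p in k]);r=cv2.minAreaRect((P*1000).astype(np.float32))
    print(name,cv2.boundingRect(k),[np.round(a,1) for a in r], np.round(cv2.boxPoints(r)).tolist())
y=cv2.inRange(hsv,(20,170,110),(32,255,255))
quad(y,.024,'pusher',(245,255,340,300))
w=cv2.inRange(hsv,(0,0,130),(180,60,255))
w=cv2.morphologyEx(w,cv2.MORPH_CLOSE,np.ones((3,3)))
quad(w,.012,'deck',(125,170,345,245))
b=cv2.inRange(im,(0,0,0),(110,70,50)); quad(b,.036,'blank',(262,198,322,228))
r=cv2.inRange(hsv,(0,200,120),(6,255,255)); quad(r,.04,'paddle',(170,190,190,220))
o=cv2.inRange(hsv,(7,200,170),(15,255,255)); quad(o,.05,'flap',(250,185,270,235))
save('crop0',cv2.resize(im[165:305,125:345],None,fx=3.6,fy=3.6,interpolation=cv2.INTER_CUBIC))
for n,p in dict(handle=(322,283),nose=(254,277),deckR=(337,217),jar=(186,278),malletface=(370,283)).items(): print(n,onz(c,*p,.0))
E
```

```text
pusher (252, 268, 80, 23) [array([432.7,  37.9]), array([200.7,  41.7]), np.float64(84.3)] [[402.0, -60.0], [444.0, -64.0], [463.0, 136.0], [422.0, 140.0]]
deck (133, 187, 205, 49) [array([612.4, 188.1]), array([528.4, 100.9]), np.float64(85.7)] [[542.0, -72.0], [643.0, -79.0], [682.0, 448.0], [582.0, 455.0]]
blank (269, 202, 47, 22) [array([601.5,  37.5]), array([114.7,  50. ]), np.float64(85.3)] [[572.0, -18.0], [622.0, -22.0], [631.0, 93.0], [581.0, 97.0]]
paddle (176, 207, 1, 5) [array([611.2, 332.8]), array([10.3,  0. ]), np.float64(1.0)] [[606.0, 333.0], [606.0, 333.0], [616.0, 333.0], [616.0, 333.0]]
flap (257, 200, 4, 18) [array([609.5, 121. ]), array([ 6.4, 43.4]), np.float64(85.0)] [[588.0, 120.0], [631.0, 116.0], [631.0, 122.0], [588.0, 126.0]]
handle [ 0.42200358 -0.03828217  0.        ]
nose [0.43835993 0.13676799 0.        ]
deckR [ 0.59252928 -0.07850432  0.        ]
jar [0.43613843 0.31396282 0.        ]
malletface [ 0.42096861 -0.16213509  0.        ]
```

View pics/crop0.png

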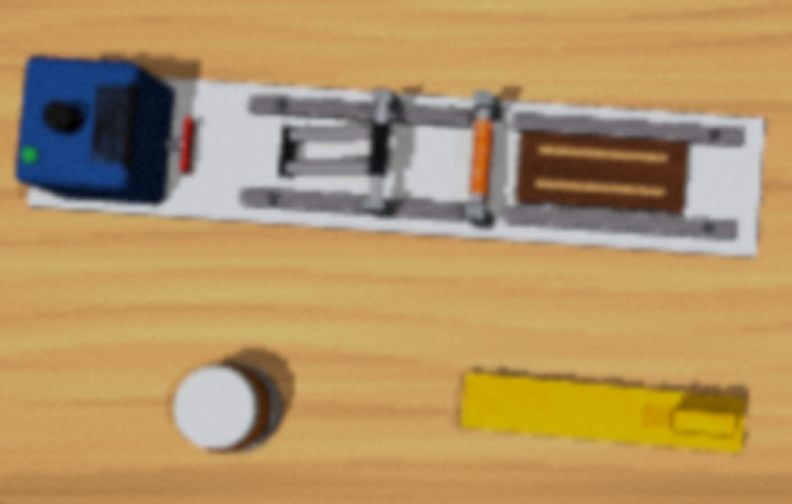

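```bash
python3 -m handwheel '[[[0,0,-7],[19,-52,-5],1],[[0,0,-7],[19,-52,-5],1],[[0,0,-7],[19,-52,-5],1],[[0,0,-7],[19,-52,-5],1],[[0,0,-7],[19,-52,-5],1],[[0,0,-7],[19,-52,-5],1],[[0,0,-7],[19,-52,-5],1],[[0,0,-7],[19,-52,-5],1],[[0,0,-7],[19,-52,-5],1],[[0,0,-7],[19,-52,-5],1],[[0,0,-7],[18,-52,-5],1],[[0,0,0],[18,-52,-5],1],[[0,0,0],[0,0,0],1]]'
python3 - <<'E'
from h import *
s=get_state();c=calibration('wrist');im=camera('wrist');save('w1',im)
print(s['eef_pos'],np.degrees(np.arctan2(s['eef_rot'][1,0],s['eef_rot'][0,0])))
hsv=cv2.cvtColor(im,cv2.COLOR_RGB2HSV);y=cv2.inRange(hsv,(20,150,80),(33,255,255))
for p in [(424,-60,24),(442,138,24),(426,-32,95)]: print(proj(c,np.array(p)/1000))
E
```

```text
clock: 1.72
eef_pos: [0.4268, -0.0348, 0.1764]
eef_rot: [[0.995, -0.104, 0.0], [-0.104, -0.995, -0.0], [0.0, 0.0, -1.0]]
force: [-0.1, -0.4, -0.7]
opening: 1.001
[ 0.42681909 -0.034818    0.17636517] -5.9706398723329945
[321.80643433 258.62020339]
[318.24972113   8.83914885]
[320.28245267 252.416404  ]
```

View pics/w1.png

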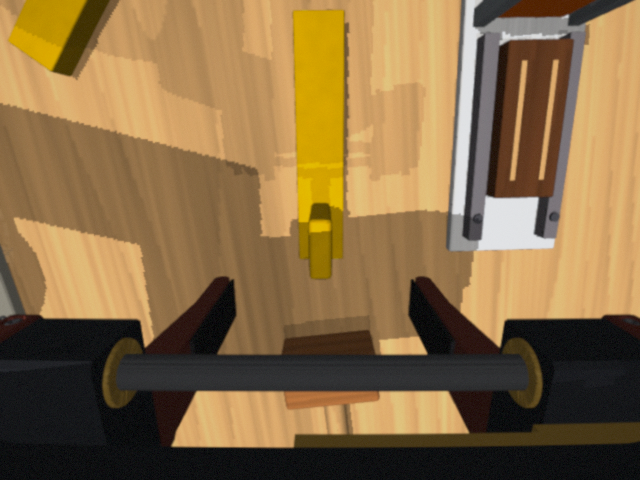

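```bash
python3 -m handwheel '[[[0,0,0],[0,2,-30],1],[[0,0,0],[0,1,-40],1],[[0,0,0],[0,0,-30],1],[[0,0,0],[0,0,-15],1],[[0,0,0],[0,0,0],1],[[0,0,0],[0,0,0],0],[[0,0,0],[0,0,0],0],[[0,0,0],[0,0,0],0],[[0,0,0],[0,0,0],0],[[0,0,0],[0,0,0],0],[[0,0,0],[0,0,0],0]]' 40
```

```text
clock: 3.15
eef_pos: [0.426, -0.0289, 0.0617]
eef_rot: [[0.995, -0.099, -0.0], [-0.099, -0.995, -0.0], [-0.0, 0.0, -1.0]]
force: [-0.2, -0.3, -0.4]
opening: 0.356
```

```bash
python3 -m handwheel '[[[0,0,0],[0,0,0],0],[[0,0,0],[0,0,0],0],[[0,0,0],[0,0,0],0],[[0,0,0],[0,0,0],0]]'
```

```text
clock: 3.65
eef_pos: [0.426, -0.0289, 0.0616]
eef_rot: [[0.995, -0.099, -0.0], [-0.099, -0.995, 0.0], [-0.0, -0.0, -1.0]]
force: [-0.2, 0.3, -1.9]
opening: 0.185
```

```bash
python3 -m handwheel '[[[0,0,0],[0,0,10],0],[[0,0,0],[0,0,25],0],[[0,0,0],[0,0,25],0],[[0,0,0.4],[20,-21,0],0],[[0,0,0.5],[20,-21,0],0],[[0,0,0.5],[20,-21,0],0],[[0,0,0],[20,-21,0],0],[[0,0,0],[20,-21,0],0],[[0,0,0],[20,-21,0],0],[[0,0,0],[20,-21,0],0],[[0,0,0],[17,-22,0],0],[[0,0,0],[0,0,-15],0],[[0,0,0],[0,0,0],0]]'
python3 - <<'E'
from h import *
s=get_state();c=calibration('wrist');im=camera('wrist');save('w2',im);save('t2',camera('top'))
print(s['eef_pos'],np.degrees(np.arctan2(s['eef_rot'][1,0],s['eef_rot'][0,0])),s['force'])
E
```

```text
clock: 5.28
eef_pos: [0.5808, -0.1968, 0.105]
eef_rot: [[0.997, -0.074, -0.004], [-0.074, -0.997, 0.002], [-0.004, -0.001, -1.0]]
force: [-1.0, -0.4, -1.7]
opening: 0.183
[ 0.58080098 -0.19682115  0.10495515] -4.268844875636997 [-1.04600302 -0.3696467  -1.69133541]
```

View pics/w2.png

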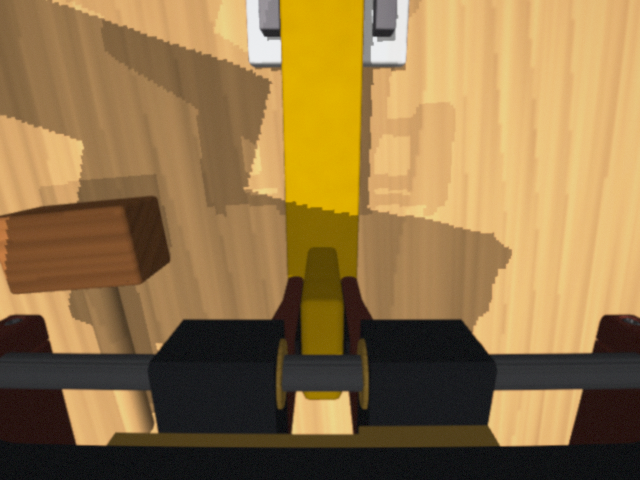

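```bash
python3 - <<'E'
from h import *
c=calibration('wrist');
im=cv2.cvtColor(cv2.imread('pics/w2.png'),cv2.COLOR_BGR2RGB);hsv=cv2.cvtColor(im,cv2.COLOR_RGB2HSV)
for r in(2,20,60,150):
    m=np.flatnonzero(cv2.inRange(hsv,(20,150,80),(33,255,255))[r]>0);a,b=m.min(),m.max()
    print('sole',r,a,b,onz(c,a,r,.0672)[:2],onz(c,b,r,.0672)[:2])
for p in((280,20),(374,20)): print('rail',onz(c,*p,.028)[:2])
for p in((250,67),(407,67)): print('deck',onz(c,*p,.012)[:2])
t=cv2.cvtColor(cv2.imread('pics/t2.png'),cv2.COLOR_BGR2RGB);hsv=cv2.cvtColor(t,cv2.COLOR_RGB2HSV)
c=calibration('top');m=cv2.inRange(hsv,(20,170,110),(32,255,255));m[:190]=0;m[250:]=0;m[:,:260]=0
k=max(cv2.findContours(m,cv2.RETR_EXTERNAL,cv2.CHAIN_APPROX_NONE)[0],key=cv2.contourArea)
print(cv2.boundingRect(k)); P=np.array([onz(c,*p[0],.067)[:2]*1000 for p in k],np.float32);print(np.round(cv2.boxPoints(cv2.minAreaRect(P))))
b=cv2.inRange(t,(0,0,0),(110,70,50));b[:200]=0;b[226:]=0;b[:,:262]=0;b[:,335:]=0;xs=np.nonzero(b)[1];print('blank cols',xs.min(),xs.max(),onz(c,xs.max(),213,.036))
save('t2c',cv2.resize(t[165:305,195:415],None,fx=3.6,fy=3.6,interpolation=cv2.INTER_CUBIC))
E
```

```text
sole 2 280 363 [ 0.57232048 -0.0569035 ] [ 0.61111316 -0.05982585]
sole 20 280 363 [ 0.57154772 -0.06445814] [ 0.61076141 -0.06740606]
sole 60 282 362 [ 0.57073245 -0.08187851] [ 0.60948006 -0.08477607]
sole 150 284 360 [ 0.5674157  -0.12424714] [ 0.60653171 -0.12713865]
rail [ 0.56811703 -0.05212159]
rail [ 0.62187678 -0.05613763]
deck [ 0.54501733 -0.07212483]
deck [ 0.6441178  -0.07948507]
(320, 207, 53, 20)
[[ 562. -160.]
 [ 604. -163.]
 [ 614.  -34.]
 [ 571.  -30.]]
blank cols 269 315 [ 0.59894332 -0.02107738  0.036     ]
```

View pics/t2c.png

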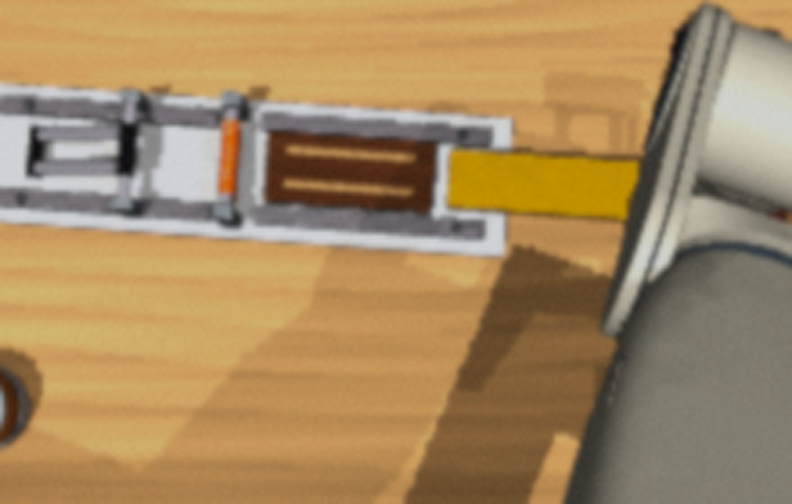

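```bash
python3 -m handwheel '[[[0,0,0],[3,0,0],0],[[0,0,0],[0,0,-10],0],[[0,0,0],[0,0,-10],0],[[0,0,0],[0,0,-5],0],[[0,0,0],[0,0,-3],0],[[0,0,0],[0,0,0],0],[[0,0,0],[0,0,0],0]]'
```

```text
clock: 6.25
eef_pos: [0.5862, -0.198, 0.0789]
eef_rot: [[0.997, -0.074, 0.0], [-0.074, -0.997, -0.0], [0.0, 0.0, -1.0]]
force: [-0.6, -1.5, -0.9]
opening: 0.179
```

```bash
python3 -m handwheel '[[[0,0,0],[-2,0,-1],0],[[0,0,0],[0,0,-2],0],[[0,0,0],[0,0,-0.5],0],[[0,0,0],[0.4,5,0],0],[[0,0,0],[0.3,4,0],0],[[0,0,0],[0.3,4,0],0],[[0,0,0],[0.4,5,0],0],[[0,0,0],[0.4,5,0],0],[[0,0,0],[0,0,0],0],[[0,0,0],[0,0,0],0]]'
python3 - <<'E'
from h import *
s=get_state();c=calibration('wrist');im=camera('wrist');save('w3',im);print(s['eef_pos'],s['force'],s['ft_torque'])
hsv=cv2.cvtColor(im,cv2.COLOR_RGB2HSV)
for r in(2,20,60,150):
    m=np.flatnonzero(cv2.inRange(hsv,(20,150,80),(33,255,255))[r]>0);a,b=m.min(),m.max()
    print('sole',r,a,b,onz(c,a,r,.0375)[:2],onz(c,b,r,.0375)[:2])
E
```

```text
clock: 7.5
eef_pos: [0.5858, -0.1748, 0.0752]
eef_rot: [[0.997, -0.074, 0.0], [-0.074, -0.997, 0.0], [0.0, -0.0, -1.0]]
force: [-0.5, -0.4, -2.1]
opening: 0.181
[ 0.58584334 -0.17481684  0.07519598] [-0.52170885 -0.38129755 -2.05055694] [-0.12530145  0.07568168  0.04097178]
sole 2 281 363 [ 0.57717904 -0.0354226 ] [ 0.61523822 -0.03827193]
sole 20 281 363 [ 0.57641357 -0.04292128] [ 0.61488663 -0.04579935]
sole 60 282 362 [ 0.5751267  -0.06017663] [ 0.61360857 -0.06305021]
sole 150 284 360 [ 0.57181391 -0.10224334] [ 0.61066645 -0.10513191]
```

View pics/w3.png

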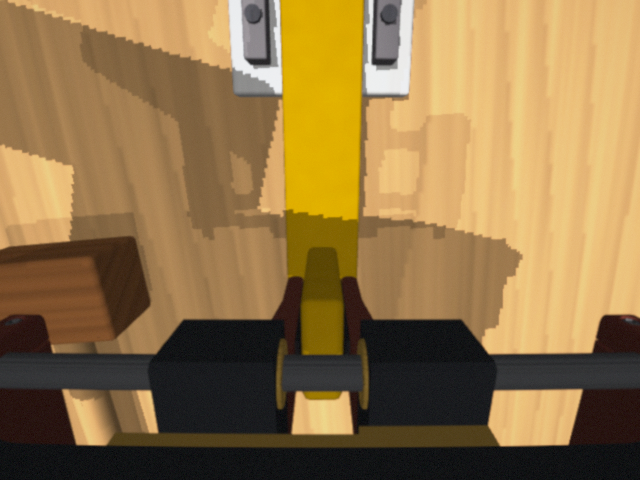

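```bash
python3 -m handwheel '[[[0,0,0],[0.6,8,0],0],[[0,0,0],[0.6,8,0],0],[[0,0,0],[0.6,8,0],0],[[0,0,0],[0.6,8,0],0],[[0,0,0],[0.6,8,0],0],[[0,0,0],[0.6,8,0],0],[[0,0,0],[0.6,8,0],0],[[0,0,0],[0.6,8,0],0],[[0,0,0],[0.6,8,0],0],[[0,0,0],[0.6,8,0],0],[[0,0,0],[0.6,8,0],0],[[0,0,0],[0.6,8,0],0],[[0,0,0],[0.6,8,0],0],[[0,0,0],[0.6,8,0],0],[[0,0,0],[0.6,8,0],0]]'; python3 -m handwheel '[[[0,0,0],[0.4,5,0],0],[[0,0,0],[0.4,5,0],0],[[0,0,0],[0.4,5,0],0],[[0,0,0],[0.4,5,0],0]]';python3 -m handwheel '[[[0,0,0],[0.4,5,0],0],[[0,0,0],[0.4,5,0],0],[[0,0,0],[0.4,5,0],0],[[0,0,0],[0.4,5,0],0]]'
python3 - <<'E'
from h import *
s=get_state();c=calibration('wrist');im=camera('wrist');save('w4',im);save('s4',camera('scene'));t=camera('top');
save('t4c',cv2.resize(t[165:305,125:345],None,fx=3.6,fy=3.6,interpolation=cv2.INTER_CUBIC))
E
```

```text
clock: 9.43
eef_pos: [0.5948, -0.0543, 0.0752]
eef_rot: [[0.997, -0.074, -0.0], [-0.074, -0.997, 0.0], [-0.0, -0.0, -1.0]]
force: [-0.5, -0.4, -2.0]
opening: 0.18
clock: 9.93
eef_pos: [0.5966, -0.0355, 0.0754]
eef_rot: [[0.997, -0.074, 0.0], [-0.074, -0.997, -0.001], [0.0, 0.001, -1.0]]
force: [-0.4, -5.3, -0.6]
opening: 0.179
clock: 10.42
eef_pos: [0.5981, -0.0153, 0.0753]
eef_rot: [[0.997, -0.075, 0.0], [-0.075, -0.997, -0.001], [0.0, 0.001, -1.0]]
force: [-1.1, -4.5, -1.4]
opening: 0.185
```

View pics/t4c.png

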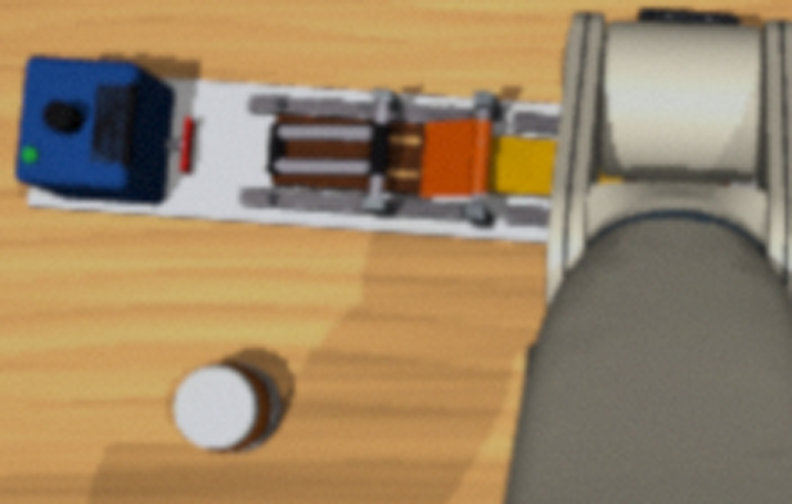

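```bash
python3 -m handwheel '[[[0,0,0],[0.4,6,0],0],[[0,0,0],[0.4,6,0],0],[[0,0,0],[0.5,6,0],0],[[0,0,0],[0.5,6,0],0],[[0,0,0],[0.4,6,0],0],[[0,0,0],[0.5,6,0],0],[[0,0,0],[0.4,5,0],0],[[0,0,0],[0.2,3,0],0],[[0,0,0],[0.2,3,0],0]]'; python3 -m handwheel '[[[0,0,0],[0.2,2,0],0],[[0,0,0],[0.1,2,0],0],[[0,0,0],[0.2,2,0],0]]'
python3 - <<'E'
from h import *
save('s5',camera('scene'));t=camera('top');im=cv2.imread('pics/s5.png')
top=cv2.resize(cv2.cvtColor(t,cv2.COLOR_RGB2BGR)[180:245,125:275],(800,347),interpolation=cv2.INTER_CUBIC)
sc=cv2.resize(im[240:340,370:540],(425,250),interpolation=cv2.INTER_CUBIC);o=np.zeros((600,800,3),np.uint8);o[:347]=top;o[348:598,:425]=sc;cv2.imwrite('pics/m5.png',o)
E
```

```text
clock: 11.7
eef_pos: [0.6015, 0.0323, 0.0752]
eef_rot: [[0.997, -0.074, -0.0], [-0.074, -0.997, -0.0], [-0.0, 0.0, -1.0]]
force: [-0.7, -4.2, -0.2]
opening: 0.179
clock: 12.08
eef_pos: [0.602, 0.0382, 0.0752]
eef_rot: [[0.997, -0.075, -0.0], [-0.075, -0.997, -0.0], [-0.0, 0.0, -1.0]]
force: [0.1, -3.8, -0.4]
opening: 0.181
```

View pics/m5.png

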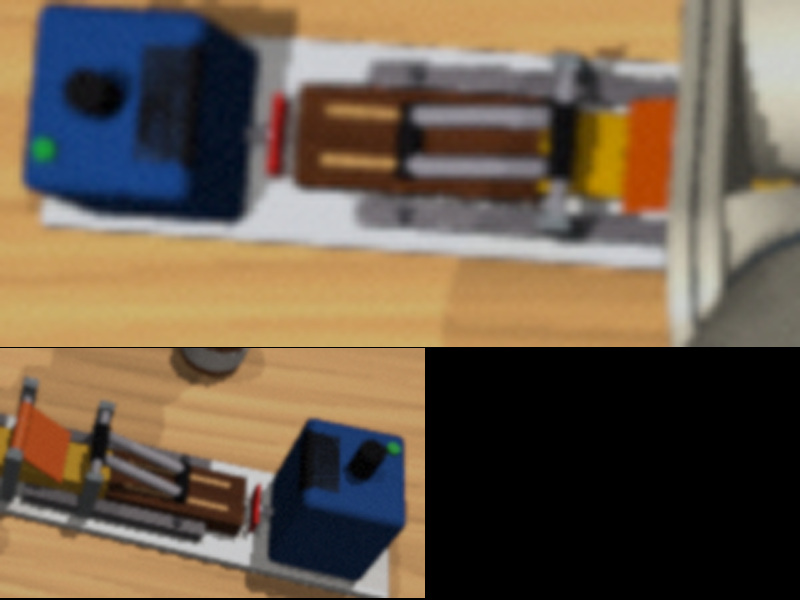

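```bash
H="python3 -m handwheel"; python3 -m handwheel '[[[0,0,0],[0.2,2,0],0],[[0,0,0],[0.1,2,0],0],[[0,0,0],[0.2,2,0],0],[[0,0,0],[0.1,2,0],0],[[0,0,0],[0.1,1,0],0]]'|grep -v rot; python3 -m handwheel '[[[0,0,0],[0.1,1,0],0],[[0,0,0],[0.1,1,0],0]]'|grep -v rot;python3 -m handwheel '[[[0,0,0],[0.1,1,0],0],[[0,0,0],[0,0,0],0]]'|grep -v rot
```

```text
clock: 12.8
eef_pos: [0.6027, 0.0472, 0.0752]
force: [-0.7, -5.9, 1.2]
opening: 0.181
clock: 13.05
eef_pos: [0.6029, 0.0491, 0.0752]
force: [-0.2, -4.6, 0.3]
opening: 0.181
clock: 13.3
eef_pos: [0.603, 0.0502, 0.0752]
force: [0.5, -4.2, -0.9]
opening: 0.178
```

```bash
python3 -m handwheel '[[[0,0,0],[0.1,1,0],0],[[0,0,0],[0,0.5,0],0]]'|egrep 'pos|force'; python3 -m handwheel '[[[0,0,0],[0.1,1,0],0],[[0,0,0],[0,0.5,0],0]]'|egrep 'pos|force';python3 -m handwheel '[[[0,0,0],[0.1,0.5,0],0],[[0,0,0],[0,0.5,0],0]]'|egrep 'pos|force'
```

```text
eef_pos: [0.6031, 0.0515, 0.0752]
force: [-0.4, -5.4, 0.9]
eef_pos: [0.6032, 0.053, 0.0752]
force: [-0.8, -4.9, 0.6]
eef_pos: [0.6033, 0.054, 0.0752]
force: [-1.0, -5.4, -0.0]
```

```bash
python3 - <<'E'
from h import *
save('s6',camera('scene'));t=camera('top');im=cv2.imread('pics/s6.png')
top=cv2.resize(cv2.cvtColor(t,cv2.COLOR_RGB2BGR)[180:245,125:275],(800,347),interpolation=cv2.INTER_CUBIC)
sc=cv2.resize(im[240:340,370:540],(425,250),interpolation=cv2.INTER_CUBIC);o=np.zeros((600,800,3),np.uint8);o[:347]=top;o[348:598,:425]=sc;cv2.imwrite('pics/m6.png',o)
E
```

```text
(no output)
```

View pics/m6.png

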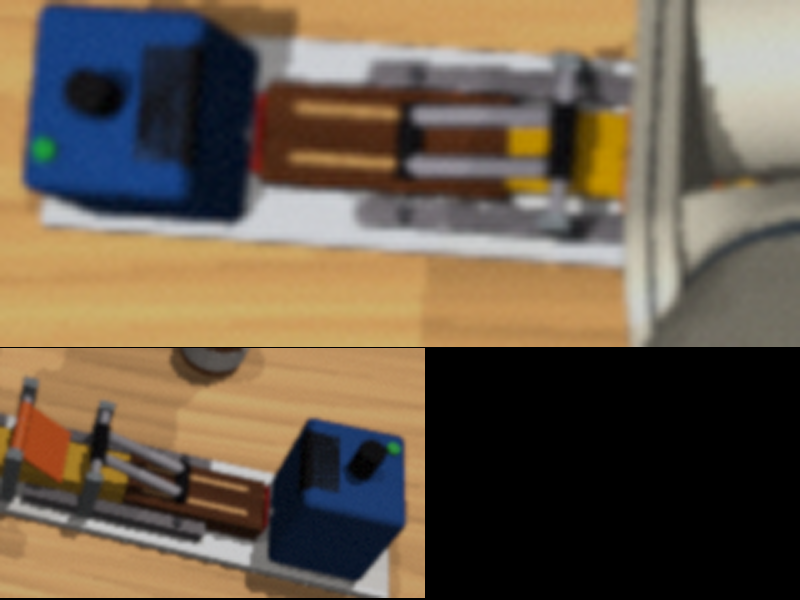

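```bash
python3 -m handwheel '[[[0,0,0],[0.1,0.5,0],0],[[0,0,0],[0,0.5,0],0]]'|egrep 'pos|force'; python3 -m handwheel '[[[0,0,0],[0,0.5,0],0],[[0,0,0],[0,0,0],0]]'|egrep 'pos|force'
```

```text
eef_pos: [0.6034, 0.0549, 0.0752]
force: [-1.6, -4.5, 1.4]
eef_pos: [0.6034, 0.0555, 0.0752]
force: [-0.5, -4.7, 0.9]
```

```bash
python3 -m handwheel '[[[0,0,0],[0.1,0.5,0],0],[[0,0,0],[0,0.5,0],0]]'|egrep 'pos|force'; python3 -m handwheel '[[[0,0,0],[0,0.5,0],0],[[0,0,0],[0,0,0],0]]'|egrep 'pos|force'
```

```text
eef_pos: [0.6035, 0.0564, 0.0752]
force: [0.5, -7.7, 1.7]
eef_pos: [0.6035, 0.0566, 0.0753]
force: [-0.2, -8.0, 2.6]
```

```bash
python3 -m handwheel '[[[0,0,0],[0,0.4,0],0],[[0,0,0],[0,0,0],0]]'|egrep 'pos|force'
```

```text
eef_pos: [0.6035, 0.0566, 0.0754]
force: [-0.2, -9.6, 1.8]
```

```bash
python3 -m handwheel '[[[0,0,0],[-0.1,-1,0],0],[[0,0,0],[-0.2,-3,0],0],[[0,0,0],[-0.4,-6,0],0],[[0,0,0],[-0.6,-8,0],0],[[0,0,0],[-0.6,-8,0],0]]'|egrep 'pos|force'; python3 -m handwheel '[[[0,0,0],[-0.6,-8,0],0],[[0,0,0],[-0.6,-8,0],0],[[0,0,0],[-0.6,-8,0],0],[[0,0,0],[-0.6,-8,0],0],[[0,0,0],[-0.6,-8,0],0],[[0,0,0],[-0.6,-8,0],0],[[0,0,0],[-0.6,-8,0],0],[[0,0,0],[-0.6,-8,0],0]]'|egrep 'pos|force'; python3 -m handwheel '[[[0,0,0],[-0.6,-8,0],0],[[0,0,0],[-0.6,-8,0],0],[[0,0,0],[-0.6,-8,0],0],[[0,0,0],[-0.6,-8,0],0],[[0,0,0],[-0.6,-8,0],0],[[0,0,0],[-0.6,-8,0],0],[[0,0,0],[-0.6,-8,0],0],[[0,0,0],[-0.6,-8,0],0]]'|egrep 'pos|force|clock'
python3 - <<'E'
from h import *
save('s7',camera('scene'));t=camera('top');im=cv2.imread('pics/s7.png')
top=cv2.resize(cv2.cvtColor(t,cv2.COLOR_RGB2BGR)[180:245,125:275],(800,347),interpolation=cv2.INTER_CUBIC)
sc=cv2.resize(im[240:340,370:540],(425,250),interpolation=cv2.INTER_CUBIC);o=np.zeros((600,800,3),np.uint8);o[:347]=top;o[348:598,:425]=sc;cv2.imwrite('pics/m7.png',o)
E
```

```text
eef_pos: [0.6015, 0.031, 0.0751]
force: [0.0, 0.5, -2.0]
eef_pos: [0.5968, -0.033, 0.0752]
force: [0.1, -0.0, -2.6]
clock: 18.02
eef_pos: [0.592, -0.097, 0.0752]
force: [0.1, -1.2, -1.9]
```

View pics/m7.png

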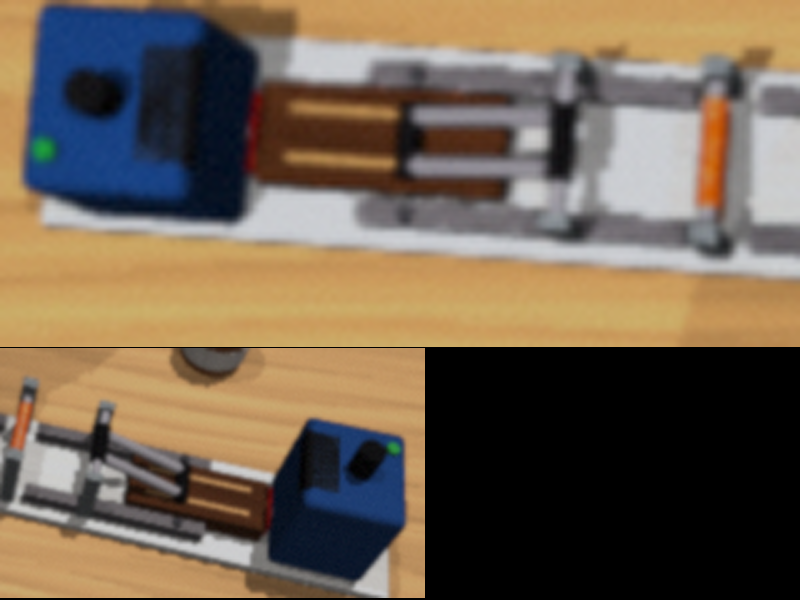

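```bash
python3 -m handwheel '[[[0,0,0],[0,0,10],0],[[0,0,0],[0,0,20],0],[[0,0,0],[0,0,20],0],[[0,0,0],[-20,0,0],0],[[0,0,0],[-25,0,0],0],[[0,0,0],[-25,0,0],0],[[0,0,0],[-25,5,0],0],[[0,0,0],[-25,15,0],0],[[0,0,0],[-12,20,0],0],[[0,0,0],[0,15,0],0],[[0,0,0],[0,10,0],0],[[0,0,0],[0,0,-20],0],[[0,0,0],[0,0,-20],0],[[0,0,0],[0,0,-15],0],[[0,0,0],[0,0,-5],0],[[0,0,0],[0,0,0],0]]';python3 -m handwheel '[[[0,0,0],[0,0,-1.5],0],[[0,0,0],[0,0,-1],0],[[0,0,0],[0,0,0],0]]'
```

```text
clock: 20.12
eef_pos: [0.4602, -0.0315, 0.0651]
eef_rot: [[0.997, -0.074, -0.0], [-0.074, -0.997, 0.0], [-0.0, -0.0, -1.0]]
force: [-0.0, 0.8, -2.1]
opening: 0.18
clock: 20.5
eef_pos: [0.4601, -0.0315, 0.0629]
eef_rot: [[0.997, -0.074, 0.0], [-0.074, -0.997, -0.0], [0.0, 0.0, -1.0]]
force: [-0.8, -0.7, -1.0]
opening: 0.182
```

Lower the last millimetre, release slowly, wait, then rise straight.

```bash
python3 -m handwheel '[[[0,0,0],[0,0,-0.5],0],[[0,0,0],[0,0,-0.5],0],[[0,0,0],[0,0,0],0]]'|egrep 'pos|force'; python3 -m handwheel '[[[0,0,0],[0,0,0],0.4],[[0,0,0],[0,0,0],0.6],[[0,0,0],[0,0,0],0.8],[[0,0,0],[0,0,0],0.8],[[0,0,0],[0,0,0],0.8],[[0,0,0],[0,0,0],0.8],[[0,0,0],[0,0,0],0.8],[[0,0,0],[0,0,0],0.8]]'|egrep 'pos|force|open'; python3 -m handwheel '[[[0,0,0],[0,0,10],0.8],[[0,0,0],[0,0,25],0.8],[[0,0,0],[0,0,40],0.8],[[0,0,0],[0,0,40],0.8],[[0,0,0],[-10,-30,30],0.8],[[0,0,0],[-20,-50,20],0.8],[[0,0,0],[-20,-50,0],0.8],[[0,0,0],[-20,-50,0],0.8],[[0,0,0],[0,-50,0],0.8],[[0,0,0],[0,0,0],0.8]]'
python3 - <<'E'
from h import *
s=camera('scene');t=camera('top');save('s8',s)
o=np.zeros((600,800,3),np.uint8);o[:300,:400]=cv2.resize(s,(400,300));o[:300,400:]=cv2.resize(t,(400,300))
o[300:,:471]=cv2.resize(t[165:305,125:345],(471,300),interpolation=cv2.INTER_CUBIC);o[300:,475:800]=cv2.resize(s[180:345,310:535],(325,300));save('m8',o)
E
```

```text
eef_pos: [0.4601, -0.0315, 0.0617]
force: [0.4, 1.0, -2.0]
eef_pos: [0.46, -0.0315, 0.0617]
force: [-0.6, -0.6, -0.0]
opening: 0.8
clock: 23.12
eef_pos: [0.3899, -0.2643, 0.2276]
eef_rot: [[0.997, -0.078, 0.002], [-0.078, -0.997, -0.001], [0.002, 0.001, -1.0]]
force: [-0.6, 0.8, -0.1]
opening: 0.794
```

View pics/m8.png

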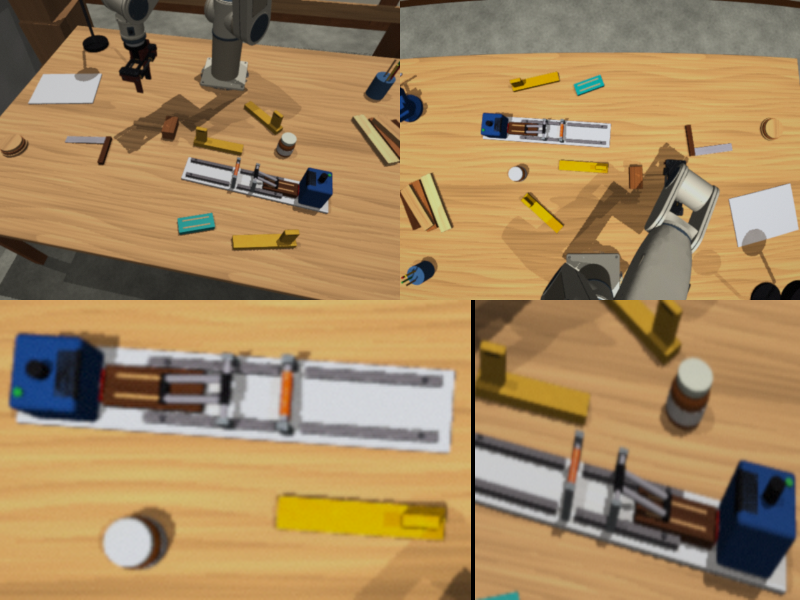

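The picture shows the push block upright beside the bed, the flap shut, the blank against the paddle, and the mallet, jar and square in their places. The arm is clear of everything.

```bash
python3 -c "
from cell import *
print(job_done())"
```

```text
the job is handed in; nothing more can be done
None
```

The job is done and handed in at about 23 s of the 53 s allowed. I gripped the rightmost yellow push block by its handle and pushed the dark blank along the lane, through the flap and under the hold-down.

- **Push:** it took about 4–5 N under the hold-down. I fed it the last part in 0.4–2 mm steps until the paddle met its solid stop. There the force rose to at most 9.6 N while the arm stopped advancing.
- **Push block:** I drew it back out, stood it upright on the bench beside the bed, let go and moved the arm clear.
- **Last checks:** the final pictures show the flap hanging shut and the blank still against the pressed-in paddle. The push block stands upright, and the mallet, jar and square look undisturbed.
- **Not checked by number:** I judged the paddle's travel after withdrawal by eye and from the earlier contact with the stop, since it has no readout. No check failed or disagreed.

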